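Set up the bench colour meter: slide home, flask on it, reagents in a row

ROBOT

A 7-joint arm with a two-finger parallel gripper is mounted at the origin on the work surface. World frame = base frame: x ahead of the robot, y to its left, z up, the work surface at z = 0. Lengths are in mm, angles in rad, forces in N, time in s.
With the tool pointing down it reaches from about 400 to 875 mm from the base axis. Payload 4.4 kg.
Tool frame: the origin (TCP) lies at the very end of the fingers, on their centre line; the grasp point (between the pads) lies 19 mm behind it (ctrl.grip_point_offset is the distance from the TCP to the grasp point, in mm); z points along the fingers, y is the line along which they close (so a half turn about z gives the same grasp; the last joint's range is limited). The gripper opens to 85 mm and grips with 20 to 120 N. Pads are 22 mm wide; open, the fingers measure 114 mm over their backs; the gripper's body (76 mm by 85 mm) begins 54 mm behind the grasp point. The pads swing forward as they close: fully open they stand 13 mm farther back than shut.
Start: joints at [1.207, 0.628, 0.038, 1.517, -0.027, 0.996, -0.02], TCP at [190.749, -621.396, 231.313] pointing down, gripper open.
Joint ranges: [-3.06, 3.06], [-0.37, 2.12], [-1.25, 1.32], [0.18, 2.47], [-1.1, 4.24], [0.23, 1.98], [-2.94, 2.94]. Speed limits (rad/s): [2.57, 2.57, 3.14, 3.14, 3.14, 3.14, 3.14].

INTERFACE

Orientations are given as [roll, pitch, yaw] about the fixed x, y, z axes, in that order (R = Rz(yaw) Ry(pitch) Rx(roll)).
In Python, from cell import ctrl gives the robot as it stands.
- The arm moves only by the tool jog_arm, never from a script. Its argument "increments" is one flat list of numbers, 7 for each row, row after row: the finger opening in cm, from 0 to 8.54, then the shift along the tool's x, y, z in cm, then the turn, a rotation vector about the tool's x, y, z in degrees. In form: [fingers, x, y, z, rx, ry, rz, fingers, x, y, z, rx, ry, rz, ...]. A call has 1 to 20 rows; each row is the pose to reach, as a shift and turn from the pose commanded when the call began, along the tool's axes at that moment; what a row does not reach only later rows make up. A row lasts 1/10 s, in which the tool goes at most 50 mm and 8.59 degrees, less where a joint would pass 70% of its speed; a pose out of reach is approached as far as the arm can. A call with a gripper value outside its range is refused whole. The fingers move at their own pace and stop on an object; the grip force is fixed at half the most. Time passes only in rows, so rows that repeat a pose let the fingers close. It gives the time, the measured TCP pose, the force, the opening and the grip force at its end, in the units of the state.
- ctrl.read_state(): the state, without advancing time (a new reading comes with each control period).
- ctrl.get_image(name): name is "scene" or "top" or "wrist"; returns the picture (400x640x3 uint8, red, green, blue); there is no depth.
- ctrl.camera_params(name): a dict with "fx", "fy", "cx", "cy" (pixels), "extrinsics" (4x4, takes a point from world to camera coordinates). Camera axes: x right, y down, z forward; pixel columns grow to the right and rows downward; lengths in mm; the calibration is good to about 2 mm. A picture is of the moment at which its call begins: read the wrist's pose just before it. camera_params takes no time and is no camera call; for the wrist camera it gives the pose at the moment of the call.
- ctrl.finish_job(): hands the job in; it is judged then, once.
The state is a dict: "clock": time; "qpos": joint angles; "qd": joint speeds; "tau": joint torques, N m; "eef_pos": TCP position; "tool_rot": TCP orientation; "force": force on the tool from outside, world axes, zero at the start; "torque": the same for the moment, N m; "width": finger opening in mm; "gripper_force": force on a finger pad.
Only numpy, scipy, OpenCV 4.12 (cv2) and the standard library are available. Lean on these libraries where they do the work, as an engineer would, in place of code of your own. Each camera call takes 0.05 s, during which the arm holds its last target. There are 200 camera calls.

TASK

Set up the colour meter for a measurement: first push the flat sample slide, blank end first, into the low slot under the meter's bar until it is fully home, and then stand the conical flask upright on the slide's ring. On the drip mat, stand the tall bottle in the middle of the ring nearest the meter, the squat jar in the middle of the ring farthest from the meter, and the open beaker on the ring between them (these three in any order). Do not knock any of the vessels over.

Things in the scene. Friction and masses are not known exactly. Their poses are not given: they have to be found in the camera images.
- meter: Fixed white instrument 210 deep, 190 wide, 81 high, on left or right half of bench. Origin: table level, middle of slot mouth; +x points into the slot, away from robot (within 0.2 rad of world x). Floor of slot is the table. Cheeks 36 high, 64 apart, x 0..45; stop (housing, 60 high) at x=45. Dark bar over x 2..22, underside 22 high, top 36. Guides 18 high flare mouth to 84 wide at x=-18 (mm).
- mat: Fixed white drip mat 90 (x) x 270 (y) x 3 mm thick, on the half of the bench without the meter. Origin: centre of underside; y along the row (within 0.2 rad of world y, +y to robot's left). Three alike printed rings, 72 mm outer diameter, centres at x=0 and y=-85, 0, +85 mm; the end ring on the meter's side is the near one.
- slide: Loose flat grey plastic plate 130 (x) x 56 (y) x 16 mm thick, 120 g, lying on the robot's side of the mat. Origin: centre of underside. The +x end is blank and goes into the slot (4 mm play each side, 6 above); a printed ring, 50 mm diameter, is on top at x=-35 mm. Fully home the blank end touches the stop: 85 mm sticks out, origin at x=-20, y=0 mm in meter's frame.
- flask: Loose conical glass flask, closed, 102 high, about 90 g: base 52 diameter, narrowing to a 19 diameter neck from 55 to 95 high, with a 24 diameter lip at the top. Sizes in mm. Origin: centre of its underside, z up.
- bottle: Loose tall white plastic bottle, 110 high, about 120 g: cylinder 48 diameter up to 82 high, then a shoulder and a 29 diameter cap. Sizes in mm. Origin: centre of its underside, z up.
- beaker: Loose open glass beaker, 54 diameter, 68 high, wall 3, about 80 g. Sizes in mm. Origin: centre of its underside, z up.
- jar: Loose squat amber jar with a black lid, 56 high, about 150 g: 58 diameter up to 42 high, lid 60 diameter. Sizes in mm. Origin: centre of its underside, z up.
Mind the look-alikes: they are no part of the job. Of the things shaped like the slide, the grey one is meant. Leave any turquoise look-alike of the jar alone.

How it is judged (in metres and radians):
On the way, in this order (a step that is already met when the one before it is completed fails the run):
1. the slide is fully home in the slot under the bar (x of slide in the frame of meter between -0.026 and -0.014 m and y of slide in the frame of meter between -0.007 and 0.007 m and angle between the x axis of slide and the x axis of meter, either way round below 0.12 rad), for 0.2 s.
2. then the flask stands on the slide's ring (x of flask in the frame of slide between -0.047 and -0.023 m and y of flask in the frame of slide between -0.012 and 0.012 m and z of flask in the frame of slide between 0.012 and 0.02 m and angle between flask's own z axis and vertical below 0.1 rad), for 0.2 s.
At the end, for the whole second after the job is handed in: Slide within 6 mm of its stop under the bar, straight; flask upright on it within 12 mm of its ring centre; on the mat, upright within 13 mm of ring centres: bottle on the end ring nearest the meter, beaker middle, jar on the farthest; all released and at rest (all of step 1 and all of step 2 and ((world y of meter above 0 m and x of bottle in the frame of mat between -0.013 and 0.013 m and y of bottle in the frame of mat between 0.072 and 0.098 m and z of bottle in the frame of mat between 0 and 0.006 m and angle between each of bottle, beaker, jar's own z axis and vertical below 0.1 rad and x of beaker in the frame of mat between -0.013 and 0.013 m and y of beaker in the frame of mat between -0.013 and 0.013 m and z of beaker in the frame of mat between 0 and 0.006 m and x of jar in the frame of mat between -0.013 and 0.013 m and y of jar in the frame of mat between -0.098 and -0.072 m and z of jar in the frame of mat between 0 and 0.006 m) or (world y of meter below 0 m and x of bottle in the frame of mat between -0.013 and 0.013 m and y of bottle in the frame of mat between -0.098 and -0.072 m and z of bottle in the frame of mat between 0 and 0.006 m and angle between each of bottle, beaker, jar's own z axis and vertical below 0.1 rad and x of beaker in the frame of mat between -0.013 and 0.013 m and y of beaker in the frame of mat between -0.013 and 0.013 m and z of beaker in the frame of mat between 0 and 0.006 m and x of jar in the frame of mat between -0.013 and 0.013 m and y of jar in the frame of mat between 0.072 and 0.098 m and z of jar in the frame of mat between 0 and 0.006 m)) and linear speed of each of flask, bottle, beaker, jar, slide below 0.02 m/s); the robot touches nothing.
It fails at once if a vessel is knocked over (leans more than 40 degrees) (angle between any of flask, bottle, beaker, jar's own z axis and vertical above 0.7 rad).
It also fails if it takes over 136 s, if anything falls off the work surface, if the arm or the gripper's body presses on something with over 40 N, if the wrist force passes 120 N, or if a joint passes its speed limit or range.

## Working session

There is one attempt and no reset: what is moved stays moved. The work goes in short steps, Python scripts to look and compute and a tool call to move; the robot and the scene stay as the last step left them, time stands still between calls to the robot, and variables do not carry over. Pictures are saved under pics/ and viewed, at most 14 in all, crops included, and the job is handed in when it is done.

Besides the shell and the picture viewer there is one more tool, called after "Call:" as name(argument=value, ...) on one line, values as JSON. jog_arm: Moves the arm, as the interface text tells. Its arguments: {"type":"object","properties":{"increments":{"type":"array","items":{"type":"number"}}},"required":["increments"]}

```bash
ls; mkdir -p pics
python3 - <<'E'
from cell import ctrl
import cv2
for n in ("top","scene"):
    im=ctrl.get_image(n); cv2.imwrite(f"pics/{n}0.png",im[:,:,::-1])
    p=ctrl.camera_params(n); print(n,p)
s=ctrl.read_state(); print(s['clock'],s['eef_pos'],s['tool_rot'],s['force'],s['width'])
E
```

```text
pics
top {'fx': 380.4827511231296, 'fy': 380.4827511231296, 'cx': 319.6382066232335, 'cy': 204.670282301414, 'extrinsics': array([[-2.12203171e-02, -9.99768480e-01,  3.56162609e-03,
        -7.35285189e+00],
       [-9.93445757e-01,  2.06856351e-02, -1.12417220e-01,
         4.52557891e+02],
       [ 1.12317519e-01, -5.92381140e-03, -9.93654710e-01,
         9.74043453e+02],
       [ 0.00000000e+00,  0.00000000e+00,  0.00000000e+00,
         1.00000000e+00]])}
scene {'fx': 392.8955258764725, 'fy': 392.8955258764725, 'cx': 318.32796936057866, 'cy': 195.97157058186792, 'extrinsics': array([[-4.96099017e-01,  8.68259576e-01, -3.32776372e-03,
         2.32087266e+02],
       [ 7.09042255e-01,  4.02908661e-01, -5.78725921e-01,
        -2.97836330e+02],
       [-5.01143537e-01, -2.89464886e-01, -8.15515319e-01,
         1.22716327e+03],
       [ 0.00000000e+00,  0.00000000e+00,  0.00000000e+00,
         1.00000000e+00]])}
0.1 [ 190.58250376 -620.83578536  230.49253324] [-3.13987234e+00  3.32963900e-05  2.97824461e-01] [-0.05329979  0.33815553 -0.64352912] 85.34931271170419
```

View pics/top0.png

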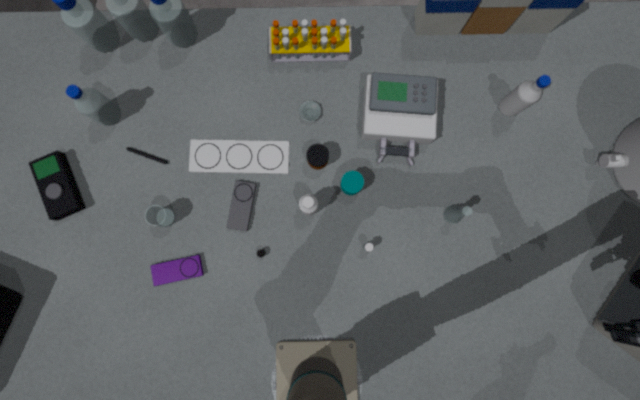

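View pics/scene0.png

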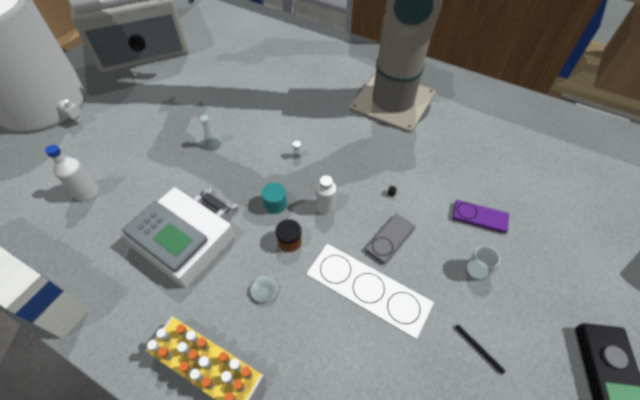

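The top view shows these candidates:
- **Slide:** grey plate at (241,205); the purple one at (178,270) is a look-alike.
- **Jar:** amber with black lid at (317,155); the turquoise one at (352,183) is a look-alike.
- **Bottle:** white at (308,204); the white bottle with the blue cap at (522,97) and the tiny vial at (369,247) are not it.
- **Flask:** conical at (458,212).
- **Beaker:** either the glass at (311,112) or the one at (160,215).

The meter is on the right at (400,110) and the mat on the left at (239,156). I'll check the glassware in close crops.

Run:
```python
import cv2,numpy as np
t=cv2.imread("pics/top0.png");s=cv2.imread("pics/scene0.png")
def c(i,u,v,w=40,h=30): return cv2.resize(i[v-h:v+h,u-w:u+w],(400,300),interpolation=cv2.INTER_CUBIC)
cv2.imwrite("pics/crop1.png",np.vstack([np.hstack([c(t,311,112),c(t,160,215)]),np.hstack([c(s,264,290),c(s,482,262)])]))
cv2.imwrite("pics/crop2.png",np.vstack([np.hstack([c(t,458,212),c(t,400,145)]),np.hstack([c(s,205,130),c(t,241,205)])]))
```

```text
(no output)
```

View pics/crop1.png

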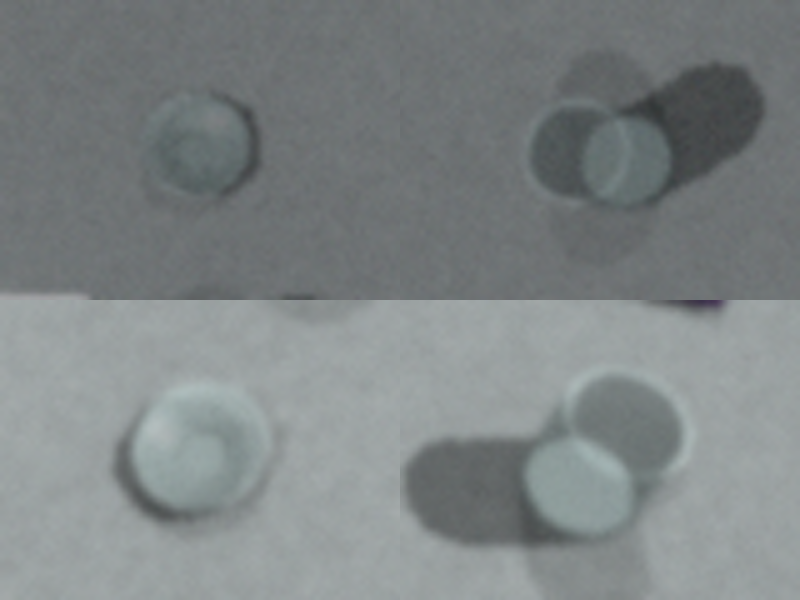

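View pics/crop2.png

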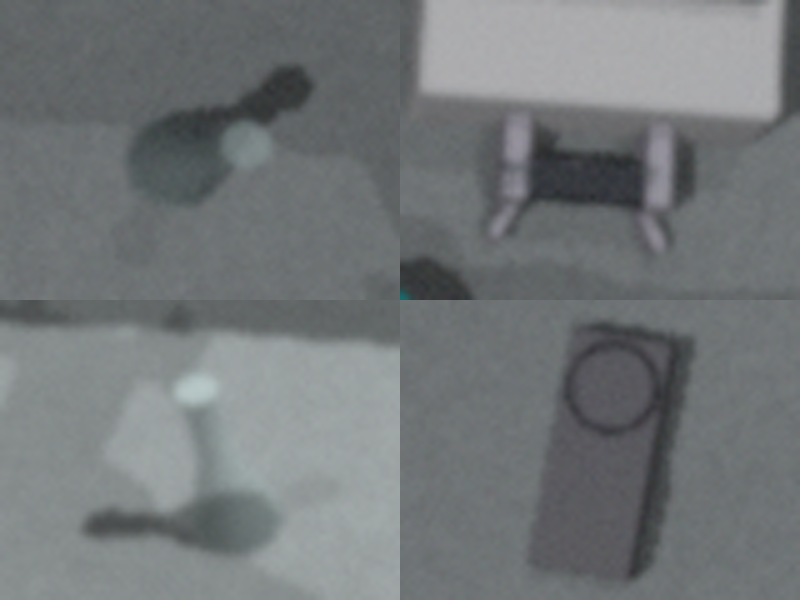

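The open beaker is the tall glass at (160,215); (311,112) is a shallow dish. The flask's base is at (454,214) and its lip at (467,211). The slide's ring end points away from the robot, so the slide needs a half turn before insertion.

```bash
cat > h.py <<'E'
from cell import ctrl
import numpy as np, cv2
from scipy.spatial.transform import Rotation as R
def ray(p,uv):
    E=p['extrinsics']; d=np.array([(uv[0]-p['cx'])/p['fx'],(uv[1]-p['cy'])/p['fy'],1.])
    return -E[:3,:3].T@E[:3,3], E[:3,:3].T@d
def onz(p,uv,z):
    o,d=ray(p,uv); return (o+d*(z-o[2])/d[2])[:2]
def proj(p,X):
    c=p['extrinsics'][:3,:3]@np.array(X,float)+p['extrinsics'][:3,3]
    return np.array([p['fx']*c[0]/c[2]+p['cx'],p['fy']*c[1]/c[2]+p['cy']])
def inc(xyz,yaw,deg=None):
    """cm shift & rotvec deg in tool axes to a tool-down pose at xyz,yaw"""
    s=ctrl.read_state(); T=R.from_euler('xyz',s['tool_rot'])
    G=R.from_euler('xyz',[np.pi,0,yaw])
    return np.round(T.inv().apply(np.array(xyz)-s['eef_pos'])/10,2),np.round(np.degrees((T.inv()*G).as_rotvec()),1)
def shot(n,f):
    p=ctrl.camera_params(n); im=ctrl.get_image(n)[:,:,::-1].copy(); cv2.imwrite(f'pics/{f}.png',im); np.save(f'pics/{f}.npy',p,allow_pickle=True); return im,p
def load(f): return cv2.imread(f'pics/{f}.png'),np.load(f'pics/{f}.npy',allow_pickle=True).item()
E
python3 - <<'E'
from h import *
p=ctrl.camera_params('top'); t=cv2.imread('pics/top0.png')
def big(m,roi):
    z=np.zeros_like(m); x0,y0,x1,y1=roi; z[y0:y1,x0:x1]=m[y0:y1,x0:x1]
    c=max(cv2.findContours(z,0,2)[0],key=cv2.contourArea); return c
mat=big((t.min(2)>150).astype('uint8'),(180,130,300,185))
h=cv2.boxPoints(cv2.minAreaRect(np.float32([onz(p,q[0],3) for q in mat])))
print('mat',h.mean(0),h.tolist())
jar=big((t.max(2)<50).astype('uint8'),(295,135,340,175)); (c,r)=cv2.minEnclosingCircle(jar); print('jar',c,r,onz(p,c,56))
cap=big((t.min(2)>140).astype('uint8'),(295,188,325,220)); print('bottle blob',cv2.minEnclosingCircle(cap))
for n,uv,z in [('bottle',(307,202),110),('beak rim',(156,215.4),68),('beak base',(165.4,217),3),('flip',(467.4,211),102),('fbase',(454,214),3),('slide c',(241.5,204),16),('ring',(242,193),16),('turq',(352,182),56),
 ('guideL',(378.5,161.5),18),('guideR',(412,163),18),('chkL',(383,140),36),('chkR',(412,141),36),('chkLf',(382.5,153.5),36),('chkRf',(411.5,155),36)]: print(n,onz(p,uv,z).round())
w=ctrl.camera_params('wrist'); s=ctrl.read_state(); E=w['extrinsics']
o=-E[:3,:3].T@E[:3,3]; T=R.from_euler('xyz',s['tool_rot']); print('cam in tool',T.inv().apply(o-s['eef_pos']),'axis',T.inv().apply(E[2,:3]),w['fx'])
E
```

```text
mat [593.0641  200.59879] [[543.5335693359375, 68.39315795898438], [631.8897705078125, 64.86312866210938], [642.5946044921875, 332.8044128417969], [554.2384033203125, 336.3344421386719]]
jar (317.8333435058594, 155.5) 11.702422142028809 [576.80779451 -14.73259522]
bottle blob ((306.75, 204.0), 8.310484886169434)
bottle [450.  14.]
beak rim [429. 393.]
beak base [430. 396.]
flip [ 421. -374.]
fbase [ 422. -377.]
slide c [459. 190.]
ring [489. 189.]
turq [ 506. -101.]
guideL [ 566. -177.]
guideR [ 560. -267.]
chkL [ 620. -188.]
chkR [ 616. -265.]
chkLf [ 584. -186.]
chkRf [ 578. -262.]
cam in tool [  75.61538508    0.49353158 -142.47590759] axis [-2.98533402e-01  9.01865127e-04  9.54398761e-01] 341.19043670908314
```

```bash
python3 -c "
from h import *
print(inc([490,-224,220],-0.06))"
```

```text
(array([ 40.27, -29.15,   1.1 ]), array([-0.1,  0. , 20.5]))
```

Call:
jog_arm(increments=[8.5, 10, -7.3, 0.3, 0, 0, 5, 8.5, 20, -14.6, 0.5, 0, 0, 10, 8.5, 30, -21.9, 0.8, 0, 0, 15, 8.5, 40.3, -29.2, 1.1, 0, 0, 20.5, 8.5, 40.3, -29.2, 1.1, 0, 0, 20.5, 8.5, 40.3, -29.2, 1.1, 0, 0, 20.5, 8.5, 40.3, -29.2, 1.1, 0, 0, 20.5, 8.5, 40.3, -29.2, 1.1, 0, 0, 20.5, 8.5, 40.3, -29.2, 1.1, 0, 0, 20.5, 8.5, 40.3, -29.2, 1.1, 0, 0, 20.5, 8.5, 40.3, -29.2, 1.1, 0, 0, 20.5, 8.5, 40.3, -29.2, 1.1, 0, 0, 20.5, 8.5, 40.3, -29.2, 1.1, 0, 0, 20.5, 8.5, 40.3, -29.2, 1.1, 0, 0, 20.5, 8.5, 40.3, -29.2, 1.1, 0, 0, 20.5])

```text
clock: 1.6
eef_pos: [489.5, -225.5, 220.4]
tool_rot: [3.141, 0.0, -0.063]
force: [-0.1, -0.2, 0.5]
width: 85.3
gripper_force: 0.0
```

```bash
python3 -c "
from h import *
s=ctrl.read_state();print(s['clock'],s['eef_pos'],s['tool_rot'],s['qpos'])
im,p=shot('wrist','w1')
print(inc([480,190,200],2.88))"
```

```text
1.6 [ 489.45064068 -225.46601814  220.38834158] [ 3.14118789e+00  1.96318564e-04 -6.28746296e-02] [ 0.29504974  0.48512438  0.12347361  1.84380257 -0.07821022  0.81738872
 -1.17570703]
(array([ -3.55, -41.38,   2.03]), array([  -0. ,    0. , -168.6]))
```

View pics/w1.png

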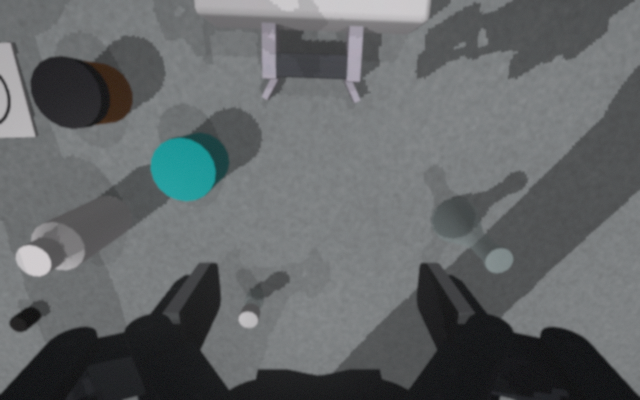

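The view shows the cheeks at u≈268 and u≈355 with front ends at v≈80, guide tips at (266,101) and (357,101), the flask base at (454,216), and its lip at (499,260).

Run:
```python
from h import *
im,p=load('w1')
g=cv2.cvtColor(im,cv2.COLOR_BGR2HSV)
# horizontal scan: bright cheek edges per row (subpixel by gradient)
gr=cv2.GaussianBlur(im.max(2),(3,3),0).astype(float)
for v in range(30,80,6):
    r=np.gradient(gr[v]); out=[]
    for a,b,sg in ((255,268,1),(268,282,-1),(340,352,1),(354,368,-1)):
        w=np.clip(sg*r[a:b],0,None)**2; out.append((w*np.arange(a,b)).sum()/w.sum())
    X=[onz(p,(u,v),36) for u in out]; print(v,np.round(out,1),np.round(X,1).tolist())
for u in (268,354):
    r=np.gradient(gr[70:90,u]); print(u,70+np.argmin(r),onz(p,(u,70+np.argmin(r)),36))
print('tips',onz(p,(263,101),18),onz(p,(359,101),18))
print('flask',onz(p,(454,216),4),onz(p,(499,260),102))
```

```text
30 [261.2 275.1 348.9 362.8] [[622.1, -185.3], [621.3, -197.3], [617.3, -261.2], [616.5, -273.2]]
36 [261.5 275.2 348.4 362.6] [[617.4, -185.0], [616.6, -197.0], [612.6, -260.5], [611.8, -272.9]]
42 [261.3 275.4 347.6 362.2] [[612.6, -184.3], [611.8, -196.6], [607.9, -259.7], [607.1, -272.4]]
48 [261.3 275.4 347.2 361.8] [[607.8, -183.7], [607.0, -196.1], [603.1, -259.2], [602.2, -272.0]]
54 [261.5 275.3 347.2 361.4] [[603.0, -183.4], [602.2, -195.6], [598.2, -259.0], [597.4, -271.5]]
60 [261.6 275.3 347.  361. ] [[598.1, -182.9], [597.3, -195.1], [593.3, -258.6], [592.5, -271.0]]
66 [262.1 275.4 346.8 360.6] [[593.1, -182.8], [592.4, -194.6], [588.3, -258.3], [587.6, -270.5]]
72 [261.8 275.6 346.5 360.3] [[588.1, -182.0], [587.3, -194.4], [583.3, -257.7], [582.6, -270.1]]
78 [263.3 276.1 346.  359.5] [[583.0, -182.7], [582.3, -194.3], [578.3, -257.2], [577.5, -269.3]]
268 78 [ 582.73978909 -186.97804661]
354 81 [ 575.29289765 -264.25690373]
tips [ 563.14070636 -177.4808869 ] [ 557.25504522 -270.34974391]
flask [ 426.97613168 -374.46970942] [ 422.50668398 -375.47952808]
```

Call:
jog_arm(increments=[8.5, 0, -5, 1, 0, 0, -8, 8.5, 0, -10, 1, 0, 0, -16, 8.5, 0, -15, 1, 0, 0, -24, 8.5, 0, -20, 1, 0, 0, -32, 8.5, 0, -25, 1, 0, 0, -40, 8.5, 0, -30, 2, 0, 0, -48, 8.5, -1, -35, 2, 0, 0, -56, 8.5, -2, -40, 2, 0, 0, -64, 8.5, -3.5, -41.4, 2, 0, 0, -72, 8.5, -3.5, -41.4, 2, 0, 0, -80, 8.5, -3.5, -41.4, 2, 0, 0, -88, 8.5, -3.5, -41.4, 2, 0, 0, -96, 8.5, -3.5, -41.4, 2, 0, 0, -104, 8.5, -3.5, -41.4, 2, 0, 0, -112, 8.5, -3.5, -41.4, 2, 0, 0, -120, 8.5, -3.5, -41.4, 2, 0, 0, -128, 8.5, -3.5, -41.4, 2, 0, 0, -136, 8.5, -3.5, -41.4, 2, 0, 0, -144, 8.5, -3.5, -41.4, 2, 0, 0, -152, 8.5, -3.5, -41.4, 2, 0, 0, -160])

```text
clock: 3.65
eef_pos: [480.6, 190.4, 200.4]
tool_rot: [-3.141, 0.0, 2.737]
force: [0.1, 0.2, -0.2]
width: 85.2
gripper_force: 0.0
```

```bash
python3 -c "
from h import *
s=ctrl.read_state();print(s['clock'],s['eef_pos'],s['tool_rot'],s['qpos'])
im,p=shot('wrist','w2')"
```

```text
3.65 [480.57187358 190.4401277  200.36858898] [-3.14136535e+00  3.87778064e-04  2.73661711e+00] [ 0.02190434  0.55507695 -0.6751435   1.90782739  0.45987767  0.83766608
  0.27019451]
```

View pics/w2.png

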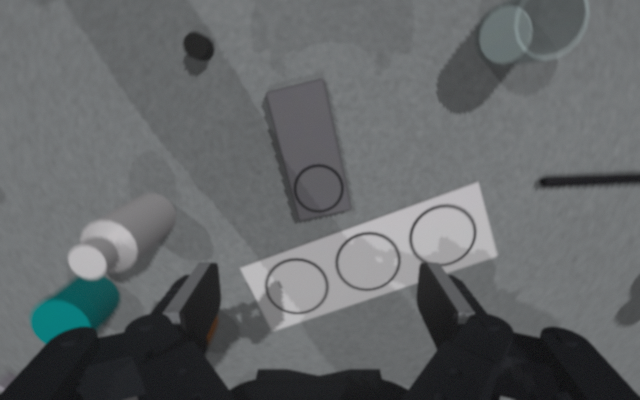

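This view shows the slide's corners at about (267,92), (322,79), (351,209) and (299,221), its ring at (318,188), and the mat rings at (297,286), (368,261) and (443,235). The beaker base is at (506,34).

Run:
```python
from h import *
im,p=load('w2')
g=cv2.cvtColor(im,cv2.COLOR_BGR2GRAY)
c=[onz(p,q,16) for q in ((267,92),(322,79),(351,209),(299,219))]
print('corners',np.round(c,1).tolist(),np.mean(c,0))
a=(c[0]+c[1])/2-(c[2]+c[3])/2; print('len',np.hypot(*a),'yaw',np.arctan2(a[1],a[0]),'wid',np.hypot(*(c[0]-c[1])),np.hypot(*(c[2]-c[3])))
def ring(u,v,r,z,rad):
    # dark pixels in annulus -> ground -> circle fit
    bg=cv2.medianBlur(g,21).astype(int)
    ys,xs=np.where((bg-g.astype(int))>12); k=abs(np.hypot(xs-u,ys-v)-r)<6
    P=np.array([onz(p,q,z) for q in zip(xs[k],ys[k])])
    for _ in range(3):
        A=np.c_[2*P,np.ones(len(P))]; s=np.linalg.lstsq(A,(P**2).sum(1),rcond=None)[0]; R_=np.sqrt(s[2]+s[0]**2+s[1]**2)
        e=abs(np.hypot(*(P-s[:2]).T)-R_); P=P[e<2.5]
    print((u,v),s[:2].round(1),R_.round(1),len(P)); return s[:2]
sr=ring(318,188,24,16,25)
rs=[ring(u,v,r,3,36) for u,v,r in ((297,286,30),(368,261,31),(443,235,31))]
d=rs[2]-rs[0]; print('mat yaw',-np.arctan2(d[0],d[1]),np.hypot(*d),np.mean(rs,0))
print('beaker',onz(p,(506,34),3),onz(p,(551,24),68), 'bottle cap',onz(p,(88,258),110))
yaw=np.arctan2(a[1],a[0]); print('axis centre from ring',sr+35*np.array([np.cos(yaw),np.sin(yaw)]))
```

```text
corners [[389.1, 177.5], [398.6, 228.0], [524.0, 206.5], [513.1, 153.8]] [456.2289543  191.42484184]
len 126.72823200150317 yaw 2.962167020654603 wid 51.35035797271497 53.81866792539996
(318, 188) [491.4 184.5] 23.5 497
(297, 286) [590.3 115.1] 34.6 704
(368, 261) [593. 200.] 34.6 775
(443, 235) [595.6 284.8] 34.7 781
mat yaw -0.03157677530574323 169.7927934774949 [592.99117485 199.96959661]
beaker [428.53739404 396.08706083] [431.3856405  393.94905299] bottle cap [449.31813727  13.55672875]
axis centre from ring [456.92797123 190.76788428]
```

```bash
python3 -c "
from h import *
print(inc([486.3,185.7,2],2.962), ctrl.grip_point_offset)"
```

```text
(array([-0.71, -0.21, 19.82]), array([ -0. ,   0. , -12.6])) 18.700000000000003
```

Call:
jog_arm(increments=[8.5, -0.7, -0.2, 4, 0, 0, -6, 8.5, -0.7, -0.2, 8, 0, 0, -12.6, 8.5, -0.7, -0.2, 12, 0, 0, -12.6, 8.5, -0.7, -0.2, 15, 0, 0, -12.6, 8.5, -0.7, -0.2, 17, 0, 0, -12.6, 8.5, -0.7, -0.2, 18.5, 0, 0, -12.6, 8.5, -0.7, -0.2, 19.3, 0, 0, -12.6, 8.5, -0.7, -0.2, 19.8, 0, 0, -12.6, 8.5, -0.7, -0.2, 19.8, 0, 0, -12.6, 8.5, -0.7, -0.2, 19.8, 0, 0, -12.6, 5, -0.7, -0.2, 19.8, 0, 0, -12.6, 5, -0.7, -0.2, 19.8, 0, 0, -12.6, 5, -0.7, -0.2, 19.8, 0, 0, -12.6, 5, -0.7, -0.2, 19.8, 0, 0, -12.6, 5, -0.7, -0.2, 19.8, 0, 0, -12.6, 5, -0.7, -0.2, 19.8, 0, 0, -12.6])

```text
clock: 5.3
eef_pos: [486.3, 186.8, 3.3]
tool_rot: [3.141, 0.001, 2.952]
force: [-0.4, -1.1, 6.9]
width: 53.9
gripper_force: 63.1
```

```bash
python3 -c "
from h import *
print(inc([454.4,-215.1,160],-0.083))"
```

```text
(array([ -4.45, -40.07, -15.67]), array([ 1.000e-01, -0.000e+00,  1.739e+02]))
```

Call:
jog_arm(increments=[5, 0, 0, -1, 0, 0, 0, 5, 0, 0, -4, 0, 0, 0, 5, 0, 0, -8, 0, 0, 0, 5, 0, 0, -12, 0, 0, 0, 5, 0, 0, -15.7, 0, 0, 0, 5, -0.4, -4, -15.7, 0, 0, 8, 5, -0.8, -8, -15.7, 0, 0, 16, 5, -1.2, -11, -15.7, 0, 0, 24, 5, -1.6, -14, -15.7, 0, 0, 32, 5, -2, -17, -15.7, 0, 0, 40, 5, -2.3, -20, -15.7, 0, 0, 48, 5, -2.6, -23, -15.7, 0, 0, 56, 5, -2.9, -26, -15.7, 0, 0, 64, 5, -3.2, -28, -15.7, 0, 0, 72, 5, -3.4, -30, -15.7, 0, 0, 80, 5, -3.6, -32, -15.7, 0, 0, 88, 5, -3.8, -34, -15.7, 0, 0, 96, 5, -4, -36, -15.7, 0, 0, 104, 5, -4.2, -38, -15.7, 0, 0, 112, 5, -4.4, -40, -15.7, 0, 0, 120])

```text
clock: 7.3
eef_pos: [453.6, -214.8, 159.9]
tool_rot: [-3.141, -0.001, 0.853]
force: [0.7, 0.3, -0.4]
width: 54.2
gripper_force: 63.8
```

```bash
python3 -c "
from h import *
print(inc([454.4,-215.1,160],-0.083))"
```

```text
(array([ 0.03,  0.08, -0.01]), array([-0. , -0. , 53.6]))
```

Call:
jog_arm(increments=[5, 0, 0, 0, 0, 0, 8, 5, 0, 0, 0, 0, 0, 16, 5, 0, 0, 0, 0, 0, 24, 5, 0, 0, 0, 0, 0, 32, 5, 0, 0, 0, 0, 0, 40, 5, 0, 0, 0, 0, 0, 48, 5, 0, 0.1, 2, 0, 0, 53.6, 5, 0, 0.1, 6, 0, 0, 53.6, 5, 0, 0.1, 10, 0, 0, 53.6, 5, 0, 0.1, 12.5, 0, 0, 53.6, 5, 0, 0.1, 13.5, 0, 0, 53.6, 5, 0, 0.1, 13.5, 0, 0, 53.6, 5, 0, 0.1, 13.5, 0, 0, 53.6])

```text
clock: 8.6
eef_pos: [455.3, -215.3, 25.3]
tool_rot: [3.141, -0.002, -0.078]
force: [0.0, 0.5, -0.6]
width: 54.6
gripper_force: 63.7
```

```bash
python3 -c "
from h import *
im,p=shot('wrist','w3')
s=ctrl.read_state();print(s['eef_pos'],s['tool_rot'])"
```

```text
[ 455.63049814 -215.4838811    25.66393874] [ 3.14103699e+00 -2.42355737e-03 -7.75686540e-02]
```

View pics/w3.png

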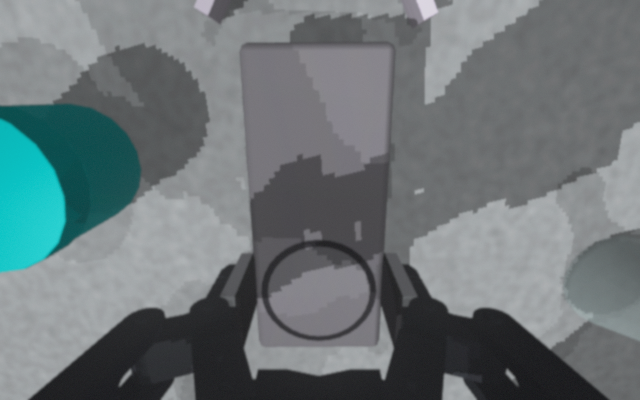

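The slide is held straight with its front corners at (242,45) and (393,45). The guide tips are at about (205,12) and (430,14), so it looks centred.

Run:
```python
from h import *
im,p=load('w3')
f=[onz(p,q,38) for q in ((242,45),(393,45))]; b=[onz(p,q,38) for q in ((260,345),(378,345))]
print(np.round(f,1).tolist(),np.round(b,1).tolist())
a=np.mean(f,0)-np.mean(b,0); print('yaw',np.arctan2(a[1],a[0]),np.hypot(*a),np.hypot(*(f[0]-f[1])),np.hypot(*(b[0]-b[1])))
print('tips',onz(p,(207,15),18),onz(p,(429,17),18))
# desired line
M=np.array([579,-225.5]);d=np.array([np.cos(.083),-np.sin(.083)]);n=np.array([-d[1],d[0]])
for q in (np.mean(f,0),np.mean(b,0)): print('meter coords',(q-M)@d,(q-M)@n)
e=[(onz(p,q,18)-M) for q in ((207,15),(429,17))]; print([(x@d,x@n) for x in e])
print(inc([M[0]-125*d[0],M[1]-125*d[1],5],-.083), inc([M[0]-48*d[0],M[1]-48*d[1],5],-.083))
```

```text
[[549.6, -196.8], [545.5, -249.3]] [[424.0, -186.8], [419.7, -240.8]]
yaw -0.07331830541845005 126.04463002103031 52.68910810856013 54.106625158189104
tips [ 564.32394734 -180.73931949] [ 556.82957507 -267.7889058 ]
meter coords -31.52935940170911 -0.13354583434129985
meter coords -157.5680820589533 -1.3538523813591556
[(np.float64(-18.336402366004133), np.float64(43.389876579005715)), (np.float64(-18.588152201603474), np.float64(-43.98135847538917))]
(array([-0.13, -0.03,  2.07]), array([ 0. , -0.1,  0.3])) (array([7.57, 0.02, 2.08]), array([ 0. , -0.1,  0.3]))
```

Call:
jog_arm(increments=[5, -0.1, 0, 1.2, 0, 0, 0.5, 5, 0, 0, 2.05, 0, 0, 0.5, 5, 0, 0, 2.05, 0, 0, 0.5, 5, 0, 0, 2.05, 0, 0, 0.5, 5, 0.8, 0, 2.05, 0, 0, 0.5, 5, 1.6, 0, 2.05, 0, 0, 0.5, 5, 2.4, 0, 2.05, 0, 0, 0.5, 5, 3.2, 0, 2.05, 0, 0, 0.5, 5, 4, 0, 2.05, 0, 0, 0.5, 5, 4.8, 0, 2.05, 0, 0, 0.5, 5, 5.6, 0, 2.05, 0, 0, 0.5, 5, 6.3, 0, 2.05, 0, 0, 0.5, 5, 6.9, 0, 2.05, 0, 0, 0.5, 5, 7.3, 0, 2.05, 0, 0, 0.5, 5, 7.3, 0, 2.05, 0, 0, 0.5])

```text
clock: 10.15
eef_pos: [528.1, -220.7, 3.8]
tool_rot: [3.142, -0.001, -0.086]
force: [-0.0, 0.7, -1.9]
width: 54.2
gripper_force: 63.7
```

Call:
jog_arm(increments=[5, 0.1, 0, 0, 0, 0, 0, 5, 0.2, 0, 0, 0, 0, 0, 5, 0.3, 0, 0, 0, 0, 0, 5, 0.4, 0, 0, 0, 0, 0, 5, 0.5, 0, 0, 0, 0, 0, 5, 0.5, 0, 0, 0, 0, 0])

```text
clock: 10.75
eef_pos: [529.9, -220.8, 3.4]
tool_rot: [-3.141, 0.005, -0.087]
force: [-5.6, 0.2, 0.4]
width: 54.8
gripper_force: 63.9
```

Call:
jog_arm(increments=[5, 0.1, 0, 0, 0, 0, 0, 5, 0.1, 0, 0, 0, 0, 0, 8.5, 0.1, 0, 0, 0, 0, 0, 8.5, 0, 0, 0, 0, 0, 0, 8.5, 0, 0, 0, 0, 0, 0, 8.5, 0, 0, -1, 0, 0, 0, 8.5, 0, 0, -4, 0, 0, 0, 8.5, -2, 0, -8, 0, 0, 0, 8.5, -4, 0, -12, 0, 0, 0, 8.5, -5, 0, -15, 0, 0, 0, 8.5, -5, 0, -15, 0, 0, 0, 8.5, -5, 0, -15, 0, 0, 0, 8.5, -5, 0, -15, 0, 0, 0])

```text
clock: 12.05
eef_pos: [482.7, -216.5, 153.4]
tool_rot: [-3.141, 0.0, -0.086]
force: [0.5, -0.2, 0.1]
width: 85.3
gripper_force: 0.0
```

Run:
```python
from h import *
im,p=shot('wrist','w4')
s=ctrl.read_state();print(s['clock'],s['eef_pos'],s['tool_rot'])
```

```text
12.1 [ 482.50573718 -216.42370008  152.98540275] [-3.14105621e+00  1.22465112e-03 -8.56403720e-02]
```

View pics/w4.png

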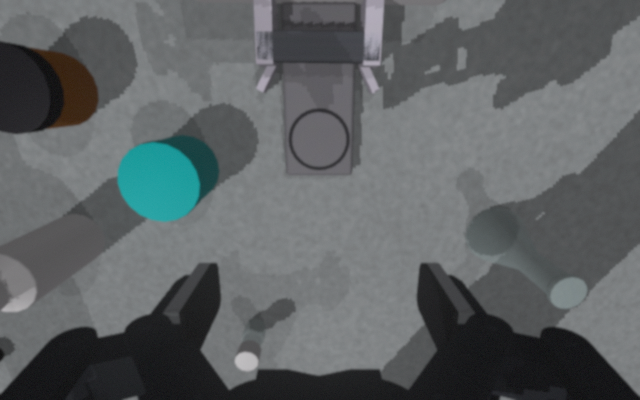

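The slide is under the bar, with its rear edge at v≈174 and its ring at (319,139). The flask base is at (491,230) and its lip at (568,291).

Run:
```python
from h import *
im,p=load('w4')
g=cv2.cvtColor(im,cv2.COLOR_BGR2GRAY)
M=np.array([579,-225.5]);d=np.array([np.cos(.083),-np.sin(.083)]);n=np.array([-d[1],d[0]])
def mc(uv,z): q=onz(p,uv,z)-M; return np.round([q@d,q@n],1)
print('rear',mc((287,174),16),mc((352,174),16),'front of plate',mc((284,70),16),mc((353,70),16))
print('ring',mc((319.3,139),16),onz(p,(319.3,139),16))
print('cheek fronts',mc((263,63),36),mc((374,63),36),'tips',mc((258,91),18),mc((379,91),18))
print('flask',onz(p,(491,229.5),3),onz(p,(568,291),102))
```

```text
rear [-83.8  26.3] [-84.  -28.2] front of plate [-2.3 26.1] [ -2.5 -26.8]
ring [-54.8  -0.8] [ 524.31307173 -221.77576571]
cheek fronts [ 1. 39.] [  0.8 -39.6] tips [-17.6  46.6] [-17.9 -47.1]
flask [ 426.62558065 -372.54277658] [ 423.52686435 -374.78095015]
```

```bash
python3 -c "
from h import *
print(inc([424,-374.5,57],-.083),inc([524.3,-221.8,57],-.083))"
```

```text
(array([-4.47, 16.26,  9.6 ]), array([-0. ,  0.1, -0.2])) (array([4.22, 0.18, 9.59]), array([-0. ,  0.1, -0.2]))
```

Call:
jog_arm(increments=[8.5, -1, 4, 0, 0, 0, 0, 8.5, -2, 8, 0, 0, 0, 0, 8.5, -3, 12, 0, 0, 0, 0, 8.5, -4.5, 16.3, 0, 0, 0, 0, 8.5, -4.5, 16.3, 1, 0, 0, 0, 8.5, -4.5, 16.3, 4, 0, 0, 0, 8.5, -4.5, 16.3, 7, 0, 0, 0, 8.5, -4.5, 16.3, 9, 0, 0, 0, 8.5, -4.5, 16.3, 9.6, 0, 0, 0, 8.5, -4.5, 16.3, 9.6, 0, 0, 0, 8.5, -4.5, 16.3, 9.6, 0, 0, 0, 4, -4.5, 16.3, 9.6, 0, 0, 0, 3, -4.5, 16.3, 9.6, 0, 0, 0, 2, -4.5, 16.3, 9.6, 0, 0, 0, 1.5, -4.5, 16.3, 9.6, 0, 0, 0, 1.5, -4.5, 16.3, 9.6, 0, 0, 0, 1.5, -4.5, 16.3, 9.6, 0, 0, 0])

```text
clock: 13.8
eef_pos: [423.9, -375.3, 58.2]
tool_rot: [3.142, -0.0, -0.086]
force: [0.2, 0.6, 3.3]
width: 18.6
gripper_force: 57.2
```

```bash
python3 -c "
from h import *
print(inc([524,-221.5,75],-.083))"
```

```text
(array([  8.65, -16.19,  -1.68]), array([ 0. , -0. , -0.2]))
```

Call:
jog_arm(increments=[1.5, 0, 0, -1, 0, 0, 0, 1.5, 0, 0, -3, 0, 0, 0, 1.5, 0, 0, -5, 0, 0, 0, 1.5, 1, -2, -6, 0, 0, 0, 1.5, 2.5, -5, -6, 0, 0, 0, 1.5, 4, -8, -6, 0, 0, 0, 1.5, 5.5, -11, -6, 0, 0, 0, 1.5, 7, -13.5, -6, 0, 0, 0, 1.5, 8.2, -15.4, -6, 0, 0, 0, 1.5, 8.6, -16.2, -6, 0, 0, 0, 1.5, 8.6, -16.2, -6, 0, 0, 0, 1.5, 8.6, -16.2, -5, 0, 0, 0, 1.5, 8.6, -16.2, -3.5, 0, 0, 0, 1.5, 8.6, -16.2, -2.3, 0, 0, 0, 1.5, 8.6, -16.2, -1.8, 0, 0, 0, 1.5, 8.6, -16.2, -1.7, 0, 0, 0, 1.5, 8.6, -16.2, -1.7, 0, 0, 0])

```text
clock: 15.5
eef_pos: [523.0, -222.0, 74.6]
tool_rot: [3.141, 0.0, -0.087]
force: [0.8, 0.9, -1.1]
width: 18.2
gripper_force: 58.8
```

Call:
jog_arm(increments=[1.5, 0.1, 0, 0.1, 0, 0, 0, 1.5, 0.1, 0, 0.1, 0, 0, 0, 2.2, 0.1, 0, 0.1, 0, 0, 0, 3, 0.1, 0, 0.1, 0, 0, 0, 5, 0.1, 0, 0.1, 0, 0, 0, 7, 0.1, 0, 0.1, 0, 0, 0, 7, 0.1, 0, 0.1, 0, 0, 0, 7, 0.1, 0, -1, 0, 0, 0, 8.5, 0.1, 0, -4, 0, 0, 0, 8.5, 0.1, 0, -8, 0, 0, 0, 8.5, -2, 0, -11, 0, 0, 0, 8.5, -5, 0, -13, 0, 0, 0, 8.5, -8, 0, -13, 0, 0, 0, 8.5, -8, 0, -13, 0, 0, 0, 8.5, -8, 0, -13, 0, 0, 0])

```text
clock: 17.0
eef_pos: [443.7, -214.6, 205.8]
tool_rot: [3.141, -0.002, -0.087]
force: [0.7, -1.2, -0.1]
width: 85.0
gripper_force: 0.0
```

Run:
```python
from h import *
im,p=shot('wrist','w5')
s=ctrl.read_state();print(s['clock'],s['eef_pos'],s['tool_rot'])
```

```text
17.05 [ 444.4872777  -214.61966159  205.50832279] [ 3.14129001e+00 -1.87461250e-03 -8.61168630e-02]
```

View pics/w5.png

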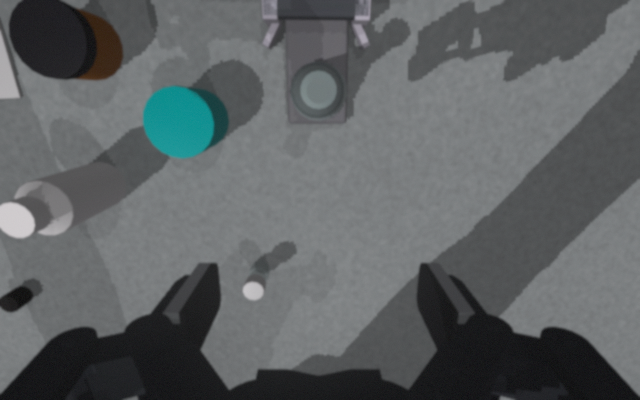

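The flask stands concentric on the ring at (319,90). Next is the bottle.

```bash
python3 -c "
from h import *
print(inc([449.7,13.7,46],1.571))"
```

```text
(array([ -1.47, -22.8 ,  15.94]), array([  0.1,  -0.1, -94.9]))
```

Call:
jog_arm(increments=[8.5, -0.3, -4, 0, 0, 0, -8, 8.5, -0.6, -8, 0, 0, 0, -16, 8.5, -0.9, -12, 0, 0, 0, -24, 8.5, -1.2, -16, 0, 0, 0, -32, 8.5, -1.5, -20, 0, 0, 0, -40, 8.5, -1.5, -22.8, 0, 0, 0, -48, 8.5, -1.5, -22.8, 0, 0, 0, -56, 8.5, -1.5, -22.8, 0, 0, 0, -64, 8.5, -1.5, -22.8, 0, 0, 0, -72, 8.5, -1.5, -22.8, 0, 0, 0, -80, 8.5, -1.5, -22.8, 0, 0, 0, -88, 8.5, -1.5, -22.8, 2, 0, 0, -94.9, 8.5, -1.5, -22.8, 5, 0, 0, -94.9, 8.5, -1.5, -22.8, 9, 0, 0, -94.9, 8.5, -1.5, -22.8, 12.5, 0, 0, -94.9, 8.5, -1.5, -22.8, 14.8, 0, 0, -94.9, 8.5, -1.5, -22.8, 15.7, 0, 0, -94.9, 8.5, -1.5, -22.8, 15.9, 0, 0, -94.9, 8.5, -1.5, -22.8, 15.9, 0, 0, -94.9, 8.5, -1.5, -22.8, 15.9, 0, 0, -94.9])

```text
clock: 19.05
eef_pos: [449.4, 14.1, 46.8]
tool_rot: [3.139, -0.0, 1.57]
force: [-0.0, -0.7, 0.1]
width: 85.0
gripper_force: 0.0
```

Call:
jog_arm(increments=[7, 0, 0, 0, 0, 0, 0, 6, 0, 0, 0, 0, 0, 0, 5.2, 0, 0, 0, 0, 0, 0, 4.6, 0, 0, 0, 0, 0, 0, 4, 0, 0, 0, 0, 0, 0, 4, 0, 0, 0, 0, 0, 0, 4, 0, 0, 0, 0, 0, 0])

```text
clock: 19.75
eef_pos: [449.0, 14.0, 46.6]
tool_rot: [3.14, 0.0, 1.57]
force: [0.6, -0.3, 8.6]
width: 46.4
gripper_force: 60.1
```

```bash
python3 -c "
from h import *
print(inc([589.9,115.3,50.5],1.571))"
```

```text
(array([10.14, 14.08, -0.37]), array([ 0.1,  0. , -0.1]))
```

Call:
jog_arm(increments=[4, 0, 0, -1, 0, 0, 0, 4, 0, 0, -3.5, 0, 0, 0, 4, 0, 0, -6, 0, 0, 0, 4, 1, 1.5, -6, 0, 0, 0, 4, 2.5, 3.5, -6, 0, 0, 0, 4, 4.5, 6, -6, 0, 0, 0, 4, 6.5, 9, -6, 0, 0, 0, 4, 8.5, 12, -6, 0, 0, 0, 4, 9.7, 13.5, -6, 0, 0, 0, 4, 10.1, 14.1, -6, 0, 0, 0, 4, 10.1, 14.1, -5, 0, 0, 0, 4, 10.1, 14.1, -3, 0, 0, 0, 4, 10.1, 14.1, -1.5, 0, 0, 0, 4, 10.1, 14.1, -0.6, 0, 0, 0, 4, 10.1, 14.1, -0.3, 0, 0, 0, 4, 10.1, 14.1, -0.3, 0, 0, 0, 4, 10.1, 14.1, -0.3, 0, 0, 0])

```text
clock: 21.45
eef_pos: [587.5, 113.5, 49.6]
tool_rot: [-3.138, 0.002, 1.569]
force: [-5.4, -1.3, 10.1]
width: 46.3
gripper_force: 63.0
```

Call:
jog_arm(increments=[4, 0, 0, 0, 0, 0, 0, 5, 0, 0, 0, 0, 0, 0, 5.5, 0, 0, 0, 0, 0, 0, 6.5, 0, 0, 0, 0, 0, 0, 8.5, 0, 0, 0, 0, 0, 0, 8.5, 0, 0, 0, 0, 0, 0, 8.5, 0, 0, -1, 0, 0, 0, 8.5, 0, 0, -4, 0, 0, 0, 8.5, 0, 0, -8, 0, 0, 0, 8.5, 0, 0, -12, 0, 0, 0, 8.5, 0, 0, -12, 0, 0, 0])

```text
clock: 22.55
eef_pos: [593.3, 116.2, 175.2]
tool_rot: [3.13, -0.003, 1.57]
force: [0.6, 0.3, 0.4]
width: 85.3
gripper_force: 0.0
```

```bash
python3 -c "
from h import *
im,p=load('w1')
print(onz(p,(71,92),56))
im,p=load('w5')
print(onz(p,(50,38),56),'cap',onz(p,(15,219),110))
print(inc([577,-14.5,24],1.571))"
```

```text
[581.08952803 -20.34593158]
[580.21983078 -17.3930724 ] cap [451.66191346   9.80611081]
(array([-13.11,  -1.78,  15.06]), array([ 0.6, -0.2, -0.1]))
```

Call:
jog_arm(increments=[8.5, -4, -0.5, 0, 0, 0, 0, 8.5, -8, -1, 0, 0, 0, 0, 8.5, -12, -1.6, 0, 0, 0, 0, 8.5, -13.2, -1.6, 1, 0, 0, 0, 8.5, -13.2, -1.6, 2, 0, 0, 0, 8.5, -13.2, -1.6, 5, 0, 0, 0, 8.5, -13.2, -1.6, 9, 0, 0, 0, 8.5, -13.2, -1.6, 12, 0, 0, 0, 8.5, -13.2, -1.6, 14, 0, 0, 0, 8.5, -13.2, -1.6, 14.9, 0, 0, 0, 8.5, -13.2, -1.6, 15.1, 0, 0, 0, 8.5, -13.2, -1.6, 15.1, 0, 0, 0, 7.2, -13.2, -1.6, 15.1, 0, 0, 0, 6.3, -13.2, -1.6, 15.1, 0, 0, 0, 5.7, -13.2, -1.6, 15.1, 0, 0, 0, 5, -13.2, -1.6, 15.1, 0, 0, 0, 5, -13.2, -1.6, 15.1, 0, 0, 0])

```text
clock: 24.25
eef_pos: [574.9, -17.0, 19.5]
tool_rot: [3.138, -0.0, 1.57]
force: [0.2, 0.8, 7.3]
width: 58.5
gripper_force: 62.9
```

```bash
python3 -c "
from h import *
s=ctrl.read_state();z=s['eef_pos'][2]
im,p=shot('top','t1')
print(z,inc([595.7,285,z+4],1.571))
for n,(u,v,w,h) in dict(a=(300,150,80,60)).items(): cv2.imwrite('pics/t1c.png',cv2.resize(im[v-h:v+h,u-w:u+w],(800,600),interpolation=2))"
```

```text
19.514379390893033 (array([30.2 ,  2.05, -0.38]), array([ 0.2, -0. , -0.1]))
```

View pics/t1c.png

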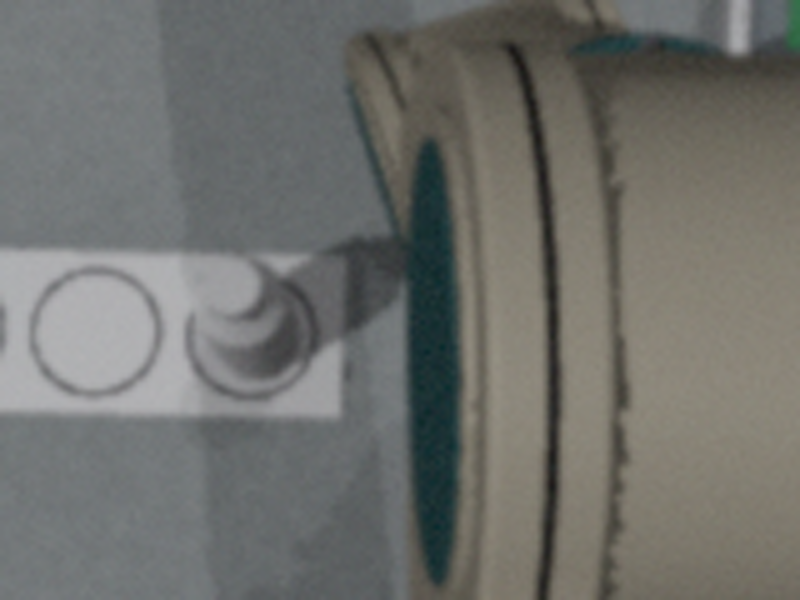

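The bottle stands on the near ring and the jar is gripped. I'm carrying the jar over high.

Call:
jog_arm(increments=[5, 0, 0, -1, 0, 0, 0, 5, 0, 0, -4, 0, 0, 0, 5, 0, 0, -8, 0, 0, 0, 5, 0, 0, -12, 0, 0, 0, 5, 0, 0, -14, 0, 0, 0, 5, 2, 0, -14, 0, 0, 0, 5, 5, 0, -14, 0, 0, 0, 5, 9, 0.5, -14, 0, 0, 0, 5, 13, 1, -14, 0, 0, 0, 5, 17, 1, -14, 0, 0, 0, 5, 21, 1.5, -14, 0, 0, 0, 5, 25, 2, -14, 0, 0, 0, 5, 28, 2.1, -14, 0, 0, 0, 5, 29.6, 2.1, -14, 0, 0, 0, 5, 30.2, 2.1, -13, 0, 0, 0, 5, 30.2, 2.1, -10, 0, 0, 0, 5, 30.2, 2.1, -7, 0, 0, 0, 5, 30.2, 2.1, -4, 0, 0, 0, 5, 30.2, 2.1, -2, 0, 0, 0, 5, 30.2, 2.1, -2, 0, 0, 0])

```text
clock: 26.3
eef_pos: [592.1, 280.4, 34.0]
tool_rot: [-3.135, 0.006, 1.568]
force: [-0.5, 0.1, -0.9]
width: 58.7
gripper_force: 64.8
```

```bash
python3 -c "
from h import *
print(inc([595.7,285,23.5],1.571))"
```

```text
(array([0.47, 0.36, 1.05]), array([-0.4,  0.3, -0.2]))
```

Call:
jog_arm(increments=[5, 0.3, 0.2, 0.3, -0.4, 0.3, 0, 5, 0.4, 0.3, 0.6, -0.4, 0.3, 0, 5, 0.4, 0.3, 0.9, -0.4, 0.3, 0, 5, 0.4, 0.3, 1, -0.4, 0.3, 0, 5, 0.4, 0.3, 1, -0.4, 0.3, 0, 5, 0.4, 0.3, 1, -0.4, 0.3, 0])

```text
clock: 26.9
eef_pos: [597.6, 289.0, 28.1]
tool_rot: [3.134, -0.005, 1.57]
force: [0.4, 0.4, -1.6]
width: 58.5
gripper_force: 64.8
```

Call:
jog_arm(increments=[5, -0.3, -0.1, 0, 0, 0, 0, 5, -0.4, -0.2, 0.2, 0, 0, 0, 5, -0.4, -0.2, 0.4, 0, 0, 0, 5, -0.4, -0.2, 0.5, 0, 0, 0, 5, -0.4, -0.2, 0.5, 0, 0, 0, 5, -0.4, -0.2, 0.5, 0, 0, 0])

```text
clock: 27.5
eef_pos: [595.5, 285.0, 22.7]
tool_rot: [3.135, -0.005, 1.57]
force: [0.2, 0.1, -1.0]
width: 58.5
gripper_force: 64.8
```

Call:
jog_arm(increments=[5, 0, 0, 0.1, 0, 0, 0, 5, 0, 0, 0.1, 0, 0, 0, 6.2, 0, 0, 0.1, 0, 0, 0, 6.8, 0, 0, 0.1, 0, 0, 0, 8.5, 0, 0, 0.1, 0, 0, 0, 8.5, 0, 0, 0.1, 0, 0, 0, 8.5, 0, 0, 0.1, 0, 0, 0, 8.5, 0, 0, -1, 0, 0, 0, 8.5, 0, 0, -4, 0, 0, 0, 8.5, 0, 0, -8, 0, 0, 0, 8.5, 0, 0, -10, 0, 0, 0, 8.5, 0, 0, -10, 0, 0, 0, 8.5, 0, 0, -10, 0, 0, 0])

```text
clock: 28.8
eef_pos: [595.0, 284.3, 123.6]
tool_rot: [3.134, -0.006, 1.57]
force: [0.3, 0.0, -0.0]
width: 85.3
gripper_force: 0.0
```

```bash
python3 -c "
from h import *
print(inc([429.5,394.5,26],1.571),inc([429.5,394.5,26],2.0),ctrl.read_state()['qpos'])"
```

```text
(array([ 10.95, -16.64,   9.69]), array([ 0.5, -0.3, -0.1])) (array([ 10.95, -16.64,   9.69]), array([  0.5,  -0.2, -24.6])) [-0.35093931  0.76630989 -0.23551327  1.58992203  0.22585814  0.80236316
 -0.67972405]
```

Call:
jog_arm(increments=[8.5, 2.5, -4, 0, 0.5, -0.3, 0, 8.5, 5, -8, 0, 0.5, -0.3, 0, 8.5, 7.5, -12, 0, 0.5, -0.3, 0, 8.5, 10.2, -15.5, 0, 0.5, -0.3, 0, 8.5, 11, -16.6, 0.5, 0.5, -0.3, 0, 8.5, 11, -16.6, 1.5, 0.5, -0.3, 0, 8.5, 11, -16.6, 4, 0.5, -0.3, 0, 8.5, 11, -16.6, 7, 0.5, -0.3, 0, 8.5, 11, -16.6, 8.5, 0.5, -0.3, 0, 8.5, 11, -16.6, 9.2, 0.5, -0.3, 0, 8.5, 11, -16.6, 9.3, 0.5, -0.3, 0, 8.5, 11, -16.6, 9.3, 0.5, -0.3, 0])

```text
clock: 30.0
eef_pos: [430.3, 395.0, 29.6]
tool_rot: [-3.141, -0.001, 1.569]
force: [-0.5, -0.7, -0.4]
width: 85.1
gripper_force: 0.0
```

Call:
jog_arm(increments=[7.2, 0, 0, 0, 0, 0, 0, 6.3, 0, 0, 0, 0, 0, 0, 5.8, 0, 0, 0, 0, 0, 0, 5.2, 0, 0, 0, 0, 0, 0, 4.8, 0, 0, 0, 0, 0, 0, 4.8, 0, 0, 0, 0, 0, 0, 4.8, 0, 0, 0, 0, 0, 0])

```text
clock: 30.7
eef_pos: [429.9, 395.3, 30.3]
tool_rot: [-3.141, -0.001, 1.57]
force: [-1.4, -0.1, 6.3]
width: 52.8
gripper_force: 61.5
```

```bash
python3 -c "
from h import *
s=ctrl.read_state();z=s['eef_pos'][2];print(z)
print(inc([593,200,z+4],1.571))"
```

```text
30.316404045240372
(array([-19.52,  16.32,  -0.43]), array([-0. , -0. , -0.1]))
```

Call:
jog_arm(increments=[4.8, 0, 0, -1, 0, 0, 0, 4.8, 0, 0, -4, 0, 0, 0, 4.8, 0, 0, -8, 0, 0, 0, 4.8, -1, 1, -9, 0, 0, 0, 4.8, -4, 3.3, -9, 0, 0, 0, 4.8, -7, 5.8, -9, 0, 0, 0, 4.8, -10, 8.3, -9, 0, 0, 0, 4.8, -13, 10.8, -9, 0, 0, 0, 4.8, -16, 13.4, -9, 0, 0, 0, 4.8, -18.5, 15.5, -9, 0, 0, 0, 4.8, -19.5, 16.3, -9, 0, 0, 0, 4.8, -19.5, 16.3, -8, 0, 0, 0, 4.8, -19.5, 16.3, -5, 0, 0, 0, 4.8, -19.5, 16.3, -3, 0, 0, 0, 4.8, -19.5, 16.3, -1.5, 0, 0, 0, 4.8, -19.5, 16.3, -1, 0, 0, 0, 4.8, -19.5, 16.3, -1, 0, 0, 0, 4.8, -19.5, 16.3, -1, 0, 0, 0])

```text
clock: 32.5
eef_pos: [592.8, 200.7, 39.6]
tool_rot: [-3.141, -0.001, 1.571]
force: [-0.0, 0.1, -1.0]
width: 53.1
gripper_force: 63.1
```

Target z is about 33.5, so 0.6 cm down, then release.

Call:
jog_arm(increments=[4.8, 0, 0, 0.3, 0, 0, 0, 4.8, 0, 0, 0.5, 0, 0, 0, 4.8, 0, 0, 0.6, 0, 0, 0, 4.8, 0, 0, 0.6, 0, 0, 0, 4.8, 0, 0, 0.6, 0, 0, 0, 5.6, 0, 0, 0.6, 0, 0, 0, 6.2, 0, 0, 0.6, 0, 0, 0, 8.5, 0, 0, 0.6, 0, 0, 0, 8.5, 0, 0, 0.6, 0, 0, 0, 8.5, 0, 0, 0.6, 0, 0, 0, 8.5, 0, 0, -1, 0, 0, 0, 8.5, 0, 0, -4, 0, 0, 0, 8.5, 0, 0, -8, 0, 0, 0, 8.5, 0, -3, -12, 0, 0, 0, 8.5, 0, -7, -15, 0, 0, 0, 8.5, 0, -11, -17, 0, 0, 0, 8.5, 0, -15, -18, 0, 0, 0, 8.5, 0, -18, -18, 0, 0, 0, 8.5, 0, -18, -18, 0, 0, 0, 8.5, 0, -18, -18, 0, 0, 0])

```text
clock: 34.5
eef_pos: [413.2, 200.3, 220.5]
tool_rot: [3.141, -0.001, 1.571]
force: [0.5, 0.3, 0.1]
width: 85.1
gripper_force: 0.0
```

Run:
```python
from h import *
a,p=shot('top','t2'); b,q=shot('scene','s2')
c=lambda i,u,v,w,h: cv2.resize(i[v-h:v+h,u-w:u+w],(800,300),interpolation=2)
cv2.imwrite('pics/fin.png',np.vstack([c(a,315,150,133,50),c(b,310,250,133,50)]))
print('proj check top: expected tops');
for n,X in dict(bottle=(589.9,115.3,113),beaker=(593,200,71),jar=(595.7,285,59),flask=(524.3,-221.8,118)).items(): print(n,proj(p,X).round(1),proj(q,X).round(1))
```

```text
proj check top: expected tops
bottle [264.4 145.7] [337.4 245.4]
beaker [233.4 149.5] [372.  274.2]
jar [201.4 150.4] [408.8 297. ]
flask [404.2 168.9] [225.2 160.7]
```

View pics/fin.png

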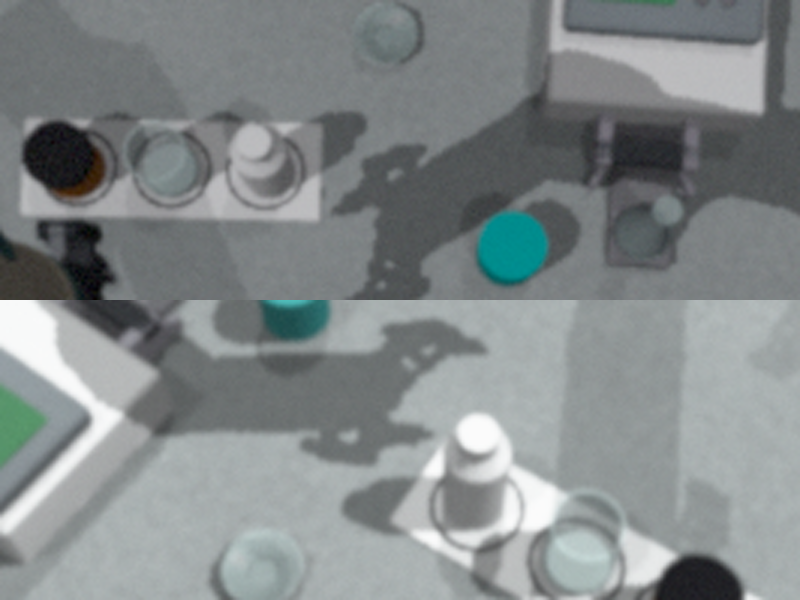

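All four vessels stand upright: the bottle, beaker and jar on their rings, and the flask on the slide at (640,230). Each top lies within about 6 mm of where I expected it (the tolerance is 12 to 13 mm), so I'm handing in.

```bash
python3 -c "
from cell import ctrl
print(ctrl.finish_job())"
```

```text
the job is handed in; nothing more can be done
None
```

I handed the job in at about 35 s on the robot clock, with the slide home, the flask on its ring, and the bottle, beaker and jar on their mat rings; the system gave no verdict, but my last images put everything within tolerance.

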